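# Crack open a two-part plaster mould

## Task

Take the wooden wedge from its stand and part the plaster mould with it: press it down into the pry slot at one end of the seam, then at the other, by turns, so that neither end of the far half ever gets more than about 5 mm ahead of the other. When the seam stands about 10 mm open, the same at both ends, hang the wedge back in the slot of its stand. Let nothing but the wedge bear on the far half, don't press on the cast in the middle, and leave the other things on the bench alone.

Things in the scene. Friction and masses are not known exactly. Their poses are not given: they have to be found in the camera images.
- mould: White plaster two-part mould, 220 mm long, 130 deep, 120 high, on an 18 mm plywood board 235 x 290 mm, fixed to the bench; tops of both halves 138 mm above the bench. Origin: board underside, under the seam's middle. x: square to the seam, near half to far half; y: along the seam to its left end; z up. Near half (x -65 to 0 mm) is clamped; the far half (0 to 65 mm when shut) slides to +x.
- far_half: Sliding far half; frame as the mould's when shut, moves with the half. Slides stiffly on steel guide pins at y = +70 and -70 mm; spreading one end takes about 6 N, it then turns about the other end's pin and stays where left. Two pry slots in its seam face, open to the top, at y = +68 and -68 mm: 44 mm along the seam, 10 mm wide when shut (near half's face to slot back wall), 70 mm deep.
- left_slot (a point): Top edge of the near half's seam face, at the middle of the left pry slot (y = +68 mm, z = 138 mm in the mould's frame); the slot lies on its +x side. Does not move; axes as the mould's. The wedge works best upright with its flat face against this face: it first bears on the slot's other wall about 23 mm down, then opens that end 0.3 mm per mm for a push of about 5 to 15 N.
- right_slot (a point): The same at the right pry slot (y = -68 mm, z = 138 mm in the mould's frame). Does not move.
- left_gap (a joint): Opening of the seam at the left guide pin (y = +70 mm), m: 0 shut, at most 0.025.
- right_gap (a joint): Opening of the seam at the right guide pin (y = -70 mm), m: 0 shut, at most 0.025.
- cast: The plaster casting in the middle of the mould, 56 x 56 mm across, its filling stub 50 x 50 mm standing 6 mm above the mould's top. It stays in the near half. Frame as the mould's. Not to be pressed on.
- wedge: Hardwood wedge, 134 mm long, 80 to 170 g, hangs tip down in its stand. Origin: middle of the tip edge, in the flat face; z up along the flat face to the head, y along the tip edge, x from flat face to sloping face. Blade 82 mm long, 34 wide (y), 3 thick at the tip growing evenly to 27.6 (0.30 per mm). Head above it 27.6 thick (x), 56 wide (y), 52 high; 11 mm shoulders each side of the blade.
- wedge_head (a point): Where to grip the wedge: centre of the head, 112 mm above the tip, 13.8 mm behind the flat face. Axes as the wedge's.
- stand: Plywood tool stand, 80 x 150 mm, 112 mm high, fixed to the bench. Origin under its centre; x and y along its short and long sides, z up.
- stand_slot (a point): Middle of the slot in the stand's top, at the height of the top face (112 mm). The slot is 36 mm (x) by 40 mm (y) and goes through the 12 mm top; the wedge's blade hangs through it, its shoulders resting on the top face, its x along the stand's x. Axes as the stand's.
- pinnacle: Bystander: finished plaster pinnacle, 62 x 62 mm, 158 mm high, standing loose on the bench. Origin under its centre.
- bowl: Bystander: black rubber mixing bowl, 150 mm across, 75 mm high. Origin under its centre.
- mallet: Bystander: rubber mallet lying on the bench, head 60 mm thick and 95 mm long, handle 245 mm to its -x. Origin under the head.
There are look-alikes about, which are no part of the job. Of the things shaped like the stand, the plywood one is meant. Of the things that look like the wedge, the smaller one is meant.

How it is judged:
By the outcome, as a careful person would: the job done as asked, in the order asked, and still so for the second after the job is handed in, with the robot touching nothing.
It also fails if it takes over 64 s, if anything falls off the work surface, if the arm or the gripper's body presses on something with over 40 N, if the wrist force passes 120 N, or if a joint passes its speed limit or range.

## Robot

A 6-joint arm with a two-finger parallel gripper is mounted at the origin on the work surface. World frame = base frame: x ahead of the robot, y to its left, z up, the work surface at z = 0. Lengths are in mm, angles in rad, forces in N, time in s.
With the tool pointing down it reaches from about 275 to 750 mm from the base axis. Payload 10.2 kg.
Tool frame: the origin (TCP) lies on the front face of the gripper's body, between the roots of the fingers; the fingertips stand 73 mm ahead of it and the grasp point (between the pads) lies 54 mm ahead of it; z points along the fingers, y is the line along which they close (so a half turn about z gives the same grasp; the last joint's range is limited). The gripper opens to 85 mm and grips with 20 to 120 N. Pads are 22 mm wide; open, the fingers measure 114 mm over their backs; the gripper's body (76 mm by 85 mm) begins 54 mm behind the grasp point. The pads swing forward as they close: fully open they stand 13 mm farther back than shut.
Start: joints at [-1.469, 0.313, 1.498, -0, 1.331, -0.223], TCP at [167.525, -497.561, 303.894] pointing down, gripper open.
Joint ranges: [-2.94, 2.94], [-0.97, 2.17], [0.19, 2.56], [-1.23, 4.37], [0.02, 3.11], [-2.88, 2.88]. Speed limits (rad/s): [2.39, 2.39, 3.01, 3.14, 3.14, 3.14].

## Interface

Orientations are given as a unit quaternion [w, x, y, z].
In Python, from rig import * gives the robot as it stands.
- The arm moves only by the tool step_arm, never from a script. Its argument "plan" is a list of rows, each an object with "offset": the shift along the tool's x, y, z in cm, a list of three; "rot": the turn, a rotation vector about the tool's x, y, z in degrees, a list of three; "gripper": the finger opening in cm, from 0 to 8.54. In form: [{"offset": [x, y, z], "rot": [wx, wy, wz], "gripper": gripper}, ...]. A call has 1 to 12 rows; each row is the pose to reach, as a shift and turn from the pose commanded when the call began, along the tool's axes at that moment; what a row does not reach only later rows make up. A row lasts 1/10 s, in which the tool goes at most 50 mm and 8.59 degrees, less where a joint would pass 70% of its speed; a pose out of reach is approached as far as the arm can. A call with a gripper value outside its range is refused whole. The fingers move at their own pace and stop on an object; "squeeze" is the grip in N (left out, the last holds). Time passes only in rows, so rows that repeat a pose let the fingers close. It gives the time, the measured TCP pose, the force, the opening and the grip force at its end, in the units of the state.
- sense(): the state, without advancing time (a new reading comes with each control period).
- capture(name): name is "scene" or "side" or "wrist"; returns a dict with "color" (400x640x3 uint8, red, green, blue), "depth" (400x640 float32, mm along the optical axis (not along the pixel's ray), 0 where there is no reading), "vertical_fov" (degrees; the focal length in pixels is half the picture's height over the tangent of half this angle, whatever the lens; pixels are square), "cx", "cy" (the principal point, pixels), "rvec" (rotation vector, rad) and "tvec" (3), from world to camera coordinates, as OpenCV has them; the wrist camera has in their place "mount" (4x4, takes a point from camera to tool coordinates, whose origin is the TCP and whose axes are the flange's). Camera axes: x right, y down, z forward; pixel columns grow to the right and rows downward; lengths in mm; the calibration is good to about 2 mm. A picture is of the moment at which its call begins: read the wrist's pose just before it.
- finish_job(): hands the job in; it is judged then, once.
The state is a dict: "time_s": time; "joints": joint angles; "dq": joint speeds; "tau": joint torques, N m; "eef_pos": TCP position; "ee_rot": TCP orientation; "force": force on the tool from outside, world axes, zero at the start; "wrist_torque": the same for the moment, N m; "grip_width": opening from 0.0 (shut) to 1.0 (fully open); "grip_force": force on a finger pad.
Only numpy, scipy, OpenCV 4.12 (cv2) and the standard library are available. Lean on these libraries where they do the work, as an engineer would, in place of code of your own. Each camera call takes 0.05 s, during which the arm holds its last target. There are 200 camera calls.

## Working session

There is one attempt and no reset: what is moved stays moved. The work goes in short steps, Python scripts to look and compute and a tool call to move; the robot and the scene stay as the last step left them, time stands still between calls to the robot, and variables do not carry over. Pictures are saved under pics/ and viewed, at most 10 in all, crops included, and the job is handed in when it is done.

Besides the shell and the picture viewer there is one more tool, called after "Request:" by a JSON object that holds its "fn" and its "kwargs". step_arm: Moves the arm, as the interface text tells. Its arguments: {"type":"object","properties":{"plan":{"type":"array"},"squeeze":{"type":"number"}},"required":["plan"]}

```bash
ls; mkdir -p pics
cat > h.py <<'E'
from rig import *
import numpy as np, cv2
from scipy.spatial.transform import Rotation as R
def cam(name):
    s=sense(); c=capture(name)
    f=200/np.tan(np.radians(c["vertical_fov"])/2)
    if "mount" in c:
        T=np.eye(4); q=s["ee_rot"]; T[:3,:3]=R.from_quat([q[1],q[2],q[3],q[0]]).as_matrix(); T[:3,3]=s["eef_pos"]
        M=T@np.array(c["mount"])
    else:
        W=np.eye(4); W[:3,:3]=cv2.Rodrigues(np.array(c["rvec"],float))[0]; W[:3,3]=np.ravel(c["tvec"]); M=np.linalg.inv(W)
    c["f"]=f; c["M"]=M; return c
def cloud(c):
    v,u=np.mgrid[0:400,0:640]; d=c["depth"]
    P=np.stack([(u-c["cx"])/c["f"]*d,(v-c["cy"])/c["f"]*d,d],-1)
    return P@c["M"][:3,:3].T+c["M"][:3,3]
def ray(c,u,v,z):
    r=c["M"][:3,:3]@np.array([(u-c["cx"])/c["f"],(v-c["cy"])/c["f"],1]); o=c["M"][:3,3]
    return o+r*(z-o[2])/r[2]
def proj(c,p):
    q=np.linalg.inv(c["M"])@np.append(p,1); return c["f"]*q[:2]/q[2]+[c["cx"],c["cy"]]
E
python3 - <<'E'
from h import *
s=sense(); print(s)
ims=[]
for n in ("scene","side"):
    c=cam(n); print(n,c["M"].round(2).tolist(),c["f"],c["cx"],c["cy"]); np.savez(f"{n}.npz",**{k:c[k] for k in c})
    cv2.imwrite(f"pics/{n}0.png",c["color"][...,::-1])
E
```

```text
pics
{'time_s': 0.0, 'joints': array([-1.46940580e+00,  3.13432301e-01,  1.49844288e+00, -4.45680303e-05,
        1.33096308e+00, -2.23465095e-01]), 'dq': array([-4.81189488e-05,  1.20341056e-03, -5.76690503e-04,  9.82889082e-04,
        1.15357076e-03, -3.06033756e-04]), 'tau': array([-3.22048327e-04, -4.12259245e+01, -2.59744334e+01, -1.93736410e-04,
        4.14410635e-03,  4.18766376e-06]), 'eef_pos': array([ 167.49664521, -497.39083556,  303.34188167]), 'ee_rot': array([-6.22967055e-04,  9.86836530e-01,  1.61719740e-01,  1.63882388e-05]), 'force': array([-0.7795835 , -0.70666385,  0.09720789]), 'wrist_torque': array([-0.04471476,  0.00019649, -0.03988871]), 'grip_force': 0.0, 'grip_width': 0.9963668731713411}
scene [[-0.27, 0.7, -0.66, 1427.76], [0.96, 0.2, -0.17, 218.81], [0.01, -0.68, -0.73, 1155.79], [0.0, 0.0, 0.0, 1.0]] 471.2171784402168 313.8623714749494 197.9773511958976
side [[0.49, 0.57, -0.66, 1205.39], [0.87, -0.33, 0.36, -438.48], [-0.02, -0.75, -0.66, 859.11], [0.0, 0.0, 0.0, 1.0]] 397.898174372867 321.95631159457764 195.47502743581376
```

View pics/scene0.png

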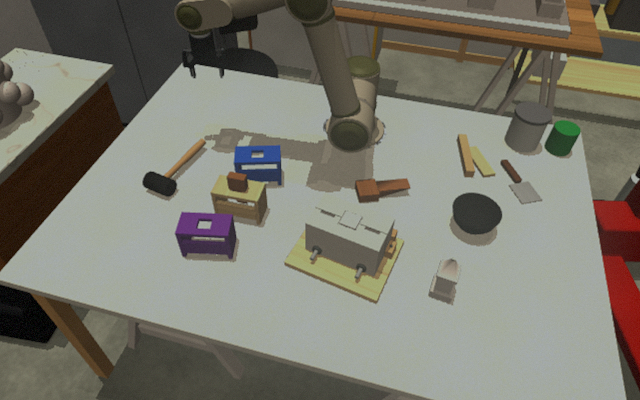

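View pics/side0.png

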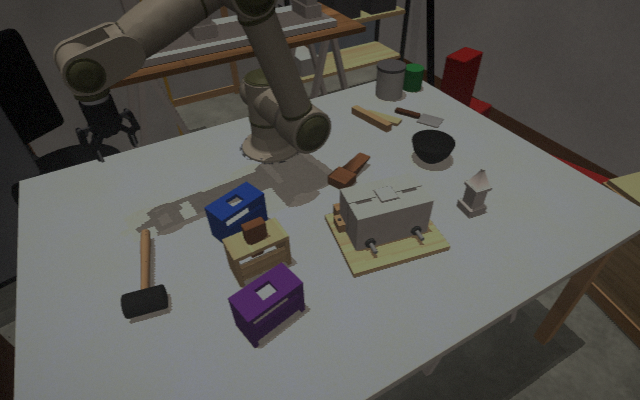

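Candidates for the wedge: the small one hanging in the plywood stand, scene (237,183), and a larger one lying on the bench, scene (383,188). For the stand: plywood (240,198), blue (258,160), purple (206,232). I choose the plywood stand and the wedge in it, and will measure from the depth clouds.

Run:
```python
from h import *
H=np.zeros((600,800,3),np.uint8)
Ps=[];Cs=[]
for n in ("scene","side"):
    d=np.load(n+".npz"); c={k:d[k] for k in d.files}
    P=cloud(c); m=(c["depth"]>0); P=P[m]; C=c["color"][m]; Ps.append(P);Cs.append(C)
    k=(abs(P[:,2])<15)&(P[:,0]>300)&(P[:,0]<900); print(n,"table z",np.median(P[k,2]))
def rect(P,lab):
    r=cv2.minAreaRect(P[:,:2].astype(np.float32)); print(lab,len(P),np.round(r[0],1),np.round(r[1],1),round(r[2],1),"z",P[:,2].mean().round(1))
for n,P,C in zip(("scene","side"),Ps,Cs):
    hsv=cv2.cvtColor(C[None],cv2.COLOR_RGB2HSV)[0]
    # components on a top view grid, z>20
    for lo,hi,lab in ((128,141,"138"),(141,150,"144"),(104,117,"112"),(158,170,"164"),(10,24,"board18")):
        k=(P[:,2]>lo)&(P[:,2]<hi)&(P[:,0]>150)&(P[:,0]<1000)&(abs(P[:,1])<600)
        g=np.zeros((300,300),np.uint8); ij=((P[k][:,:2]-[150,-600])/4).astype(int); g[ij[:,0],ij[:,1]]=255
        g=cv2.morphologyEx(g,cv2.MORPH_CLOSE,np.ones((4,4)))
        nn,L=cv2.connectedComponents(g)
        l=L[ij[:,0],ij[:,1]]
        for i in range(1,nn):
            if (l==i).sum()>60: rect(P[k][l==i],n+lab); print("   col",np.median(C[k][l==i],0))
```

```text
scene table z 2.522844809576327
side table z -0.29905659444386856
scene138 1625 [572.1 100. ] [219.5 135.1] 79.1 z 138.2
   col [162. 168. 152.]
scene144 1210 [575.2 100.2] [216.1 128.2] 78.9 z 143.2
   col [163. 168. 153.]
scene112 559 [ 355.4 -261.1] [ 85.6 149.1] 17.3 z 113.5
   col [ 49.  76. 143.]
scene112 644 [ 517.4 -262.3] [ 82.7 149.4] 2.5 z 113.5
   col [162. 158. 104.]
scene112 122 [636.2  89.7] [214.4   5.6] 79.8 z 110.6
   col [97. 92. 81.]
scene112 122 [643.7 387.8] [52.1 47.9] 80.9 z 109.6
   col [163. 163. 146.]
scene112 957 [ 677.6 -302.3] [ 83.3 149.1] 13.4 z 113.3
   col [102.  56. 120.]
scene164 126 [ 519.  -260.8] [24.8 53.8] 1.2 z 165.4
   col [125.  83.  53.]
sceneboard18 228 [351.  464.4] [85.4 56. ] 70.4 z 16.4
   col [55. 56. 52.]
sceneboard18 2410 [591.8  97. ] [288.3 235.8] 79.7 z 19.7
   col [163. 167. 111.]
side138 2418 [574.5 100.8] [221.  132.2] 79.6 z 137.3
   col [130. 133. 125.]
side144 196 [575.6  88.8] [50.9 73.1] 1.7 z 143.8
   col [131. 134. 128.]
side112 957 [ 356.3 -259.2] [ 81.8 152.9] 19.1 z 111.1
   col [ 32.  53. 110.]
side112 1064 [ 518.2 -261.7] [ 82.2 150.1] 1.8 z 111.2
   col [129. 123.  89.]
side112 145 [636.8  89.7] [214.8   5.8] 79.7 z 110.4
   col [74. 70. 65.]
side112 101 [646.7 385.1] [46.5 49. ] 77.3 z 110.2
   col [129. 124. 116.]
side112 1823 [ 678.5 -302.3] [ 80.4 150.4] 12.5 z 111.2
   col [74. 40. 91.]
side164 180 [ 520.4 -261.1] [52.3 27.2] 89.6 z 163.1
   col [93. 61. 41.]
sideboard18 103 [345.9 488.6] [72.  25.7] 42.9 z 17.5
   col [28. 29. 28.]
sideboard18 2534 [593.6  97.5] [289.1 234.5] 79.0 z 17.6
   col [130.  129.5  93. ]
```

Run:
```python
from h import *
a=cv2.imread("pics/scene0.png")[160:230,200:280]; b=cv2.imread("pics/side0.png")[205:285,215:300]; m=cv2.imread("pics/scene0.png")[195:285,300:410]
f=lambda i:cv2.resize(np.clip(i*1.5,0,255).astype(np.uint8),(390,290),interpolation=cv2.INTER_CUBIC)
m2=cv2.imread("pics/side0.png")[180:260,330:440]
cv2.imwrite("pics/crop1.png",np.vstack([np.hstack([f(a),f(b)]),np.hstack([f(m),f(m2)])]))
```

```text
(no output)
```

View pics/crop1.png

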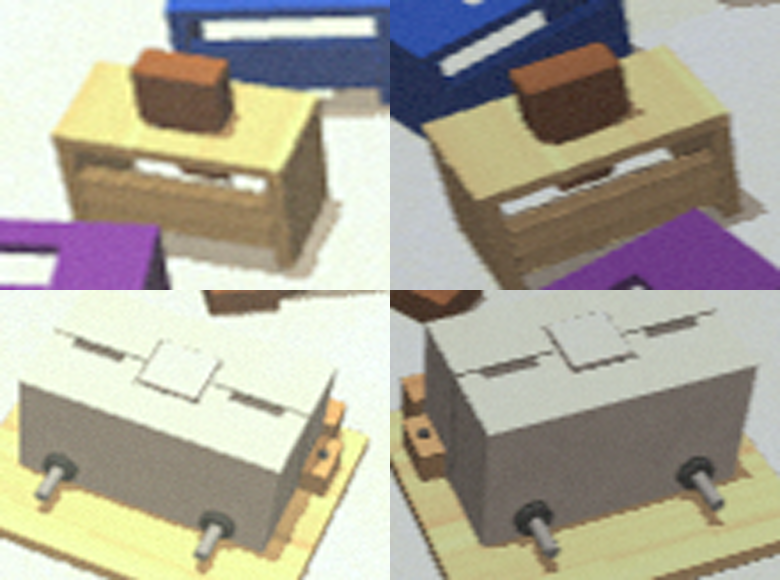

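Crop: wedge hangs in the plywood stand; the far half (guide pins) faces world +x, slots on the +x side of the seam. Now find which way the wedge's slope faces, from the brown blade patch under the stand's top.

Run:
```python
from h import *
for n in ("scene","side"):
    d=np.load(n+".npz"); c={k:d[k] for k in d.files}
    P=cloud(c).reshape(-1,3); C=c["color"].reshape(-1,3).astype(float)
    k=(abs(P[:,0]-518)<60)&(abs(P[:,1]+262)<40)&(P[:,2]>20)&(P[:,2]<170)&(C[:,0]/(C[:,2]+1)>1.0)
    rb=C[:,0]/(C[:,1]+1)
    k&=rb>1.25
    for z in range(60,170,6):
        q=k&(abs(P[:,2]-z)<3)
        if q.sum(): print(n,z,q.sum(),P[q].mean(0).round(1),P[q][:,0].min().round(1),P[q][:,0].max().round(1))
    k=(abs(P[:,0]-518)<60)&(abs(P[:,1]+262)<45)&(P[:,2]>70)&(P[:,2]<106)
    for p,cc in list(zip(P[k],C[k]))[:: max(1,k.sum()//25)]: print(p.round(0),cc)
c=cam("wrist"); print(np.array(c["mount"]).round(2), c["f"])
```

```text
scene 108 5 [ 525.1 -263.2  108.9] 521.1 526.8
scene 114 10 [ 527.7 -259.6  114.8] 524.4 531.1
scene 120 13 [ 528.3 -265.8  120.6] 525.2 530.5
scene 126 6 [ 529.2 -257.4  126. ] 525.8 531.3
scene 132 16 [ 529.3 -256.7  132.1] 526.6 532.7
scene 138 18 [ 527.9 -260.3  137.6] 510.0 532.7
scene 144 16 [ 528.  -260.7  143.9] 512.0 531.6
scene 150 13 [ 528.9 -261.3  150.3] 524.6 532.1
scene 156 10 [ 528.9 -264.7  155.9] 525.9 532.3
scene 162 40 [ 520.4 -261.1  163.2] 502.1 531.1
scene 168 81 [ 518.6 -259.   167.2] 504.0 530.8
[ 557. -306.  104.] [96. 80. 58.]
[ 555. -290.  102.] [98. 82. 58.]
[ 553. -278.  104.] [94. 80. 57.]
[ 553. -262.  104.] [95. 77. 55.]
[ 552. -233.  103.] [98. 83. 62.]
[ 549. -304.   73.] [105.  87.  62.]
[ 546. -291.   74.] [107.  94.  75.]
[ 553. -302.   74.] [116.  96.  66.]
[ 547. -291.   71.] [111.  96.  66.]
[ 548. -277.   76.] [115. 103.  84.]
[ 554. -295.   72.] [122. 103.  71.]
[ 549. -280.   72.] [112.  94.  63.]
[ 546. -269.   71.] [111.  97.  74.]
[ 544. -256.   73.] [141. 140. 123.]
[ 555. -274.   76.] [118. 100.  69.]
[ 548. -264.   71.] [113.  94.  64
[... 1403 characters left out ...]
70. 61. 52.]
[ 554. -221.   71.] [87. 73. 54.]
[ 557. -274.  102.] [74. 63. 48.]
[ 557. -280.  101.] [74. 63. 44.]
[ 556. -231.   72.] [93. 76. 56.]
[ 559. -288.  104.] [77. 65. 48.]
[ 558. -298.  106.] [75. 63. 49.]
[ 546. -260.   70.] [87. 79. 69.]
[ 558. -301.  104.] [76. 65. 49.]
[ 555. -253.   72.] [86. 73. 54.]
[ 558. -301.  100.] [93. 85. 74.]
[ 550. -273.   71.] [84. 69. 52.]
[ 547. -285.   71.] [87. 79. 71.]
[ 556. -270.   71.] [86. 72. 52.]
[ 555. -283.   71.] [87. 72. 54.]
[ 555. -291.   71.] [89. 73. 54.]
[ 553. -299.   70.] [88. 72. 56.]
[[  0.    -0.97  -0.26  66.7 ]
 [  1.     0.     0.     0.32]
 [ -0.    -0.26   0.97 -69.88]
 [  0.     0.     0.     1.  ]] 345.38496498859143
```

The brown patch fills only the upper part of the gap under the stand's top; a flat face on that side would fill it all, so the slope faces world +x (flat face toward the robot). Same sense as the mould needs. Moving above the wedge.

```bash
cat >> h.py <<'E'
def go(p,yaw):
    "offset (cm) and rot (deg) in tool axes to bring TCP to p, pointing down, tool x at yaw deg"
    s=sense(); q=s["ee_rot"]; A=R.from_quat([q[1],q[2],q[3],q[0]])
    y=np.radians(yaw); B=R.from_matrix(np.array([[np.cos(y),np.sin(y),0],[np.sin(y),-np.cos(y),0],[0,0,-1]]).T.T)
    print("off cm",(A.inv().apply(np.array(p)-s["eef_pos"])/10).round(2),"rot",np.degrees((A.inv()*B).as_rotvec()).round(2))
def st():
    s=sense(); q=s["ee_rot"]; A=R.from_quat([q[1],q[2],q[3],q[0]]).as_matrix()
    print("t",round(s["time_s"],2),"p",s["eef_pos"].round(1),"yaw",np.degrees(np.arctan2(A[1,0],A[0,0])).round(2),"z",A[:,2].round(4),"F",s["force"].round(1),"M",s["wrist_torque"].round(2),"w",round(s["grip_width"]*85.4,1),"gf",round(s["grip_force"],1),"q",s["joints"].round(2))
E
python3 -c "
from h import *
st(); go([519.5,-261,262],91.5)"
```

```text
t 0.15 p [ 167.5 -497.4  303.5] yaw 18.61 z [-1.e-04  1.e-03 -1.e+00] F [ 0.5 -0.1 -0.1] M [-0.04 -0.01  0.  ] w 85.0 gf 0.0 q [-1.47  0.31  1.5  -0.    1.33 -0.22]
off cm [ 40.9  -11.17   4.17] rot [-4.000e-02 -5.000e-02 -7.289e+01]
```

Request:
{"fn": "step_arm", "kwargs": {"plan": [{"offset":[40.9,-11.2,0],"rot":[0,0,-72.9],"gripper":8.5},{"offset":[40.9,-11.2,0],"rot":[0,0,-72.9],"gripper":8.5},{"offset":[40.9,-11.2,0],"rot":[0,0,-72.9],"gripper":8.5},{"offset":[40.9,-11.2,0],"rot":[0,0,-72.9],"gripper":8.5},{"offset":[40.9,-11.2,0],"rot":[0,0,-72.9],"gripper":8.5},{"offset":[40.9,-11.2,0],"rot":[0,0,-72.9],"gripper":8.5},{"offset":[40.9,-11.2,4],"rot":[0,0,-72.9],"gripper":8.5},{"offset":[40.9,-11.2,4],"rot":[0,0,-72.9],"gripper":8.5},{"offset":[40.9,-11.2,4],"rot":[0,0,-72.9],"gripper":8.5},{"offset":[40.9,-11.2,4],"rot":[0,0,-72.9],"gripper":8.5},{"offset":[40.9,-11.2,4],"rot":[0,0,-72.9],"gripper":8.5},{"offset":[40.9,-11.2,4],"rot":[0,0,-72.9],"gripper":8.5}]}}

```text
time_s: 1.35
eef_pos: [518.9, -261.6, 264.3]
ee_rot: [0.0, 0.698, 0.716, -0.0]
force: [-0.2, -0.5, 0.2]
grip_width: 0.993
grip_force: 0.0
```

Run:
```python
from h import *
st(); go([519.5,-261,198],91.5)
c=cam("wrist"); cv2.imwrite("pics/w1.png",c["color"][...,::-1]); print(proj(c,[519.5,-261,164]),proj(c,[518,-262,112]))
P=cloud(c).reshape(-1,3)
for lo,hi in ((158,170),(106,118)):
    k=(P[:,2]>lo)&(P[:,2]<hi)&(abs(P[:,0]-518)<60)&(abs(P[:,1]+262)<100); r=cv2.minAreaRect(P[k][:,:2].astype(np.float32)); print(k.sum(),r,P[k].mean(0))
```

```text
t 1.35 p [ 518.9 -261.6  264.3] yaw 91.41 z [ 2.e-04 -4.e-04 -1.e+00] F [-0.2 -0.5  0.2] M [ 0.03  0.03 -0.02] w 84.8 gf 0.0 q [-0.67  0.47  1.38 -0.    1.29 -0.69]
off cm [0.06 0.06 6.63] rot [ 0.01  0.02 -0.09]
[318.20650572 233.47819999] [315.96485499 206.87009309]
5108 ((518.3668212890625, -261.30108642578125), (27.697900772094727, 55.603092193603516), 2.1049892902374268) [ 518.34975763 -259.47654966  163.64741191]
20018 ((518.2775268554688, -263.070068359375), (80.340576171875, 150.70069885253906), 2.208080291748047) [ 517.97005967 -251.1492311   111.95137958]
```

View pics/w1.png

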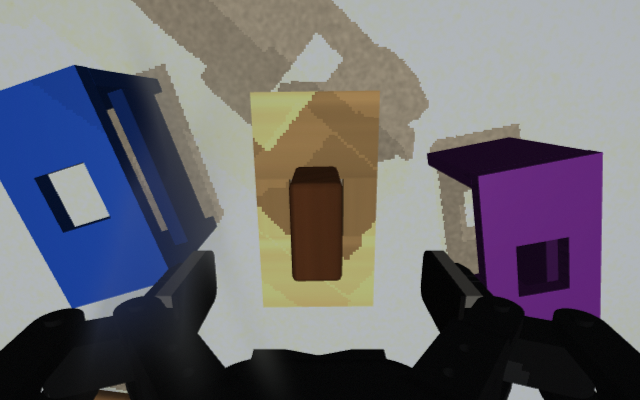

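Wrist view: wedge head at (316,230) between the open fingers, centred. Descend and grip.

Request:
{"fn": "step_arm", "kwargs": {"plan": [{"offset":[0,-0.05,4],"rot":[0,0,-0.7],"gripper":8.5},{"offset":[0,-0.05,6.5],"rot":[0,0,-0.7],"gripper":8.5},{"offset":[0,-0.05,6.6],"rot":[0,0,-0.7],"gripper":8.5},{"offset":[0,-0.05,6.6],"rot":[0,0,-0.7],"gripper":8.5},{"offset":[0,-0.05,6.6],"rot":[0,0,-0.7],"gripper":2},{"offset":[0,-0.05,6.6],"rot":[0,0,-0.7],"gripper":2},{"offset":[0,-0.05,6.6],"rot":[0,0,-0.7],"gripper":2},{"offset":[0,-0.05,6.6],"rot":[0,0,-0.7],"gripper":2},{"offset":[0,-0.05,6.6],"rot":[0,0,-0.7],"gripper":2},{"offset":[0,-0.05,6.6],"rot":[0,0,-0.7],"gripper":2}], "squeeze": 80}}

```text
time_s: 2.4
eef_pos: [519.1, -261.0, 198.6]
ee_rot: [0.001, 0.693, 0.721, 0.0]
force: [-0.2, 1.2, 5.7]
grip_width: 0.311
grip_force: 78.9
```

```bash
python3 -c "
from h import *
st()"
```

```text
t 2.4 p [ 519.1 -261.   198.6] yaw 92.21 z [ 9.e-04 -8.e-04 -1.e+00] F [-0.2  1.2  5.7] M [ 0.08  0.11 -0.01] w 26.5 gf 78.9 q [-0.67  0.53  1.46 -0.    1.15 -0.71]
```

Request:
{"fn": "step_arm", "kwargs": {"plan": [{"offset":[0,0,-3],"rot":[0,0,0],"gripper":2},{"offset":[0,0,-8],"rot":[0,0,0],"gripper":2},{"offset":[0,0,-13],"rot":[0,0,0],"gripper":2},{"offset":[0,0,-15],"rot":[0,0,0],"gripper":2},{"offset":[0,0,-15],"rot":[0,0,0],"gripper":2},{"offset":[0,0,-15],"rot":[0,0,0],"gripper":2}]}}

```text
time_s: 3.0
eef_pos: [518.7, -260.8, 346.3]
ee_rot: [-0.001, 0.693, 0.721, -0.0]
force: [-0.1, 0.4, -2.1]
grip_width: 0.313
grip_force: 78.9
```

Run:
```python
from h import *
st()
out=[]
for n in ("scene","side"):
    c=cam(n); s=sense(); u,v=proj(c,[519,-261,225]).astype(int); print(u,v)
    i=c["color"][max(0,v-45):v+45,u-50:u+50,::-1]; out.append(cv2.resize(i,(400,360),interpolation=cv2.INTER_CUBIC))
    P=cloud(c).reshape(-1,3)
    for z in range(182,262,8):
        k=(abs(P[:,2]-z)<4)&(abs(P[:,0]-519)<30)&(abs(P[:,1]+261)<14); 
        if k.sum(): print(z,k.sum(),np.percentile(P[k][:,0],[10,50,90]).round(1))
cv2.imwrite("pics/lift.png",np.hstack(out))
c=cam("wrist"); cv2.imwrite("pics/w2.png",c["color"][...,::-1])
```

```text
t 3.0 p [ 518.7 -260.8  346.3] yaw 92.21 z [-0.0018  0.0015 -1.    ] F [-0.1  0.4 -2.1] M [-0.   -0.02  0.09] w 26.8 gf 78.9 q [-0.67  0.41  1.25  0.    1.48 -0.71]
234 161
182 9 [502.1 504.6 506. ]
190 9 [506.4 508.7 510.9]
198 12 [508.7 510.  512.4]
206 18 [509.7 513.1 515.4]
214 14 [504.7 515.1 516.6]
222 7 [518.3 518.4 519.9]
230 17 [513.7 520.2 522.8]
238 12 [522.1 523.5 524.8]
246 15 [523.7 525.1 527.1]
254 14 [527.  528.3 529.3]
249 204
182 15 [505.8 507.2 508.6]
190 21 [509.  510.5 511.5]
198 21 [511.2 512.4 514.1]
206 19 [513.3 514.8 516. ]
214 20 [515.5 517.3 518.7]
222 24 [518.8 520.  521.4]
230 18 [520.  521.9 523.6]
238 24 [522.9 524.4 526.5]
246 20 [526.4 527.3 528.4]
254 24 [527.9 529.4 531.2]
```

View pics/lift.png

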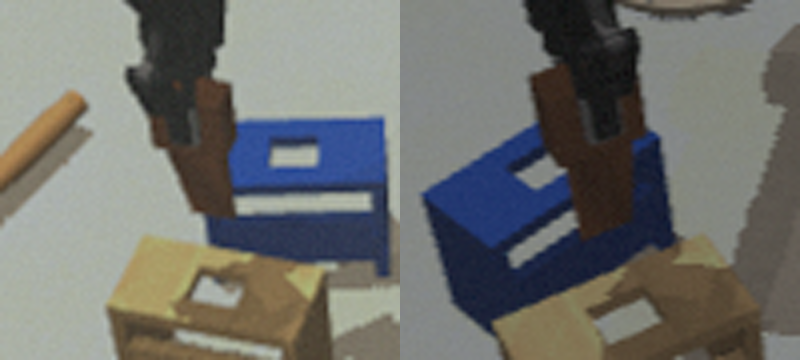

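Slope faces world +x, wedge upright, as judged. Carry to over the mould's near half and look.

```bash
python3 -c "
from h import *
go([511.4,91.7,348],79.5)"
```

```text
off cm [35.25  0.63 -0.14] rot [-0.18 -0.12 12.71]
```

Request:
{"fn": "step_arm", "kwargs": {"plan": [{"offset":[3,0,-0.3],"rot":[-0.1,-0.1,4],"gripper":2},{"offset":[8,0,-0.3],"rot":[-0.1,-0.1,8],"gripper":2},{"offset":[13,0,-0.3],"rot":[-0.1,-0.1,12.7],"gripper":2},{"offset":[18,0.6,-0.3],"rot":[-0.1,-0.1,12.7],"gripper":2},{"offset":[23,0.6,-0.3],"rot":[-0.1,-0.1,12.7],"gripper":2},{"offset":[28,0.6,-0.3],"rot":[-0.1,-0.1,12.7],"gripper":2},{"offset":[32,0.6,-0.3],"rot":[-0.1,-0.1,12.7],"gripper":2},{"offset":[34.5,0.6,-0.3],"rot":[-0.1,-0.1,12.7],"gripper":2},{"offset":[35.2,0.6,-0.3],"rot":[-0.1,-0.1,12.7],"gripper":2},{"offset":[35.2,0.6,-0.3],"rot":[-0.1,-0.1,12.7],"gripper":2},{"offset":[35.2,0.6,-0.3],"rot":[-0.1,-0.1,12.7],"gripper":2},{"offset":[35.2,0.6,-0.3],"rot":[-0.1,-0.1,12.7],"gripper":2}]}}

```text
time_s: 4.35
eef_pos: [511.5, 89.9, 350.6]
ee_rot: [0.001, 0.769, 0.639, -0.0]
force: [0.3, -0.3, -1.3]
grip_width: 0.316
grip_force: 78.9
```

Run:
```python
from h import *
st(); c=cam("wrist"); np.savez("w3.npz",**c); cv2.imwrite("pics/w3.png",c["color"][...,::-1])
P=cloud(c); Pf=P.reshape(-1,3)
k=(Pf[:,2]>134)&(Pf[:,2]<141)&(abs(Pf[:,0]-574)<120)&(abs(Pf[:,1]-100)<150)
r=cv2.minAreaRect(Pf[k][:,:2].astype(np.float32)); print("top",k.sum(),r,Pf[k][:,2].mean())
k=(Pf[:,2]>142)&(Pf[:,2]<147)&(abs(Pf[:,0]-574)<50)&(abs(Pf[:,1]-100)<60)
print("stub",cv2.minAreaRect(Pf[k][:,:2].astype(np.float32)))
# slots: depth points well below top near the seam
k=(Pf[:,2]>60)&(Pf[:,2]<130)
ex=np.array([np.cos(np.radians(-10.5)),np.sin(np.radians(-10.5))]); ey=np.array([-ex[1],ex[0]])
m=np.stack([(Pf[:,:2]-[574,100.5])@ex,(Pf[:,:2]-[574,100.5])@ey],1)
for s in (1,-1):
    q=k&(abs(m[:,0])<30)&(abs(m[:,1]-68*s)<40); print(s,q.sum(),Pf[q][:,2].mean(),np.percentile(m[q],[2,50,98],axis=0).round(1))
```

```text
t 4.35 p [511.5  89.9 350.6] yaw 79.42 z [ 0.0011 -0.002  -1.    ] F [ 0.3 -0.3 -1.3] M [-0.03 -0.02  0.07] w 27.0 gf 78.9 q [-0.05  0.27  1.43 -0.    1.44  0.13]
top 32751 ((574.1403198242188, 100.48078155517578), (220.4952850341797, 130.69900512695312), 79.34578704833984) 137.85553981348824
stub ((573.8406982421875, 100.81240844726562), (49.85472106933594, 49.90517807006836), 79.45870971679688)
1 611 112.03757669401848 [[ 5.9 47.4]
 [ 9.9 70.3]
 [10.3 90.2]]
-1 394 113.29630217443004 [[  4.4 -90.2]
 [  9.8 -75.5]
 [ 10.2 -52.8]]
```

View pics/w3.png

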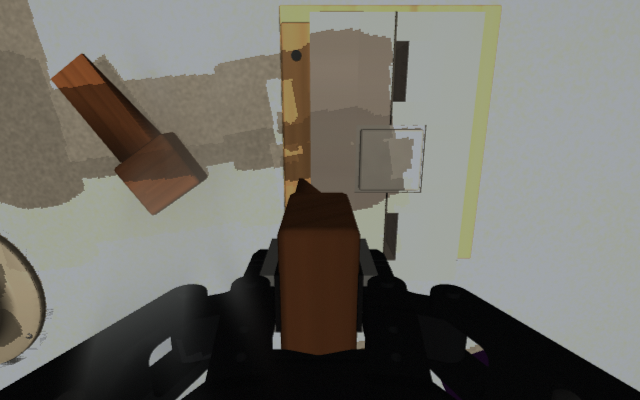

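Seam centre (574.1,100.5), yaw −10.6°, slots' back walls at 10 mm: all as described. Wedge tip at pixel (300,180), slots at (400,70) and (390,235). Move over the left slot.

Request:
{"fn": "step_arm", "kwargs": {"plan": [{"offset":[3,2.5,0],"rot":[0,0,0],"gripper":2},{"offset":[6,5,0],"rot":[0,0,0],"gripper":2},{"offset":[8.5,7,0],"rot":[0,0,0],"gripper":2},{"offset":[9,7.6,0],"rot":[0,0,0],"gripper":2},{"offset":[9,7.6,0],"rot":[0,0,0],"gripper":2},{"offset":[9,7.6,2],"rot":[0,0,0],"gripper":2},{"offset":[9,7.6,3.8],"rot":[0,0,0],"gripper":2},{"offset":[9,7.6,3.8],"rot":[0,0,0],"gripper":2},{"offset":[9,7.6,3.8],"rot":[0,0,0],"gripper":2}], "squeeze": 100}}

```text
time_s: 5.3
eef_pos: [602.3, 164.8, 313.9]
ee_rot: [0.001, 0.769, 0.639, 0.0]
force: [0.4, 0.1, -0.5]
grip_width: 0.314
grip_force: 99.4
```

```bash
cat >> h.py <<'E'
O=np.array([574.1,100.5]); EX=np.array([np.cos(np.radians(-10.6)),np.sin(np.radians(-10.6))]); EY=np.array([-EX[1],EX[0]])
def mould(P): return np.stack([(P[...,:2]-O)@EX,(P[...,:2]-O)@EY,P[...,2]],-1)
def tool():
    s=sense(); m=mould(s["eef_pos"]); print("mould: flat x %.1f  y %.1f  depth %.1f"%(m[0]-13.8,m[1],138+168.6-m[2])); st()
def gaps(names=("wrist","scene","side")):
    "far top edge of the far half, x-65 at points along y"
    for n in names:
        c=cam(n); m=mould(cloud(c)).reshape(-1,3); o=[]
        t=(abs(m[:,2]-138)<3.5)&(m[:,0]>20)&(m[:,0]<95)
        ys=[];xs=[]
        for y in range(-105,106,5):
            k=t&(abs(m[:,1]-y)<2.5)
            if k.sum()>8: ys.append(y); xs.append(np.sort(m[k,0])[-3:].mean()-65)
        if len(ys)<6: print(n,"few"); continue
        ys=np.array(ys);xs=np.array(xs)
        for _ in range(3):
            p=np.polyfit(ys,xs,1); r=xs-np.polyval(p,ys); g=abs(r)<max(1.0,2*np.median(abs(r))); ys,xs=ys[g],xs[g]
        print(n,"L %.1f R %.1f"%(np.polyval(p,70),np.polyval(p,-70)),len(ys),ys.min(),ys.max(),"rms",r.std().round(2))
E
python3 - <<'E'
from h import *
tool(); gaps()
d=np.load("w3.npz");
E
```

```text
mould: flat x 2.1  y 68.4  depth -7.3
t 5.3 p [602.3 164.8 313.9] yaw 79.46 z [ 0.0023 -0.0019 -1.    ] F [ 0.4  0.1 -0.5] M [-0.01  0.   -0.02] w 26.8 gf 99.4 q [ 0.08  0.53  1.15 -0.    1.46  0.26]
wrist L -0.6 R -9.3 19 -60 105 rms 1.47
scene L -2.4 R -3.2 28 -105 100 rms 1.04
side L -2.5 R -2.0 27 -105 95 rms 0.83
```

Request:
{"fn": "step_arm", "kwargs": {"plan": [{"offset":[0,0,0.8],"rot":[0,0,0],"gripper":2},{"offset":[0,0,1.5],"rot":[0,0,0],"gripper":2},{"offset":[0,-0.1,2.2],"rot":[0,0,0],"gripper":2},{"offset":[0,-0.14,2.4],"rot":[0,0,0],"gripper":2},{"offset":[0,-0.14,2.4],"rot":[0,0,0],"gripper":2}]}}

```text
time_s: 5.95
eef_pos: [601.0, 165.9, 288.4]
ee_rot: [0.001, 0.769, 0.64, -0.0]
force: [0.3, 0.1, -1.5]
grip_width: 0.31
grip_force: 99.4
```

```bash
python3 -c "
from h import *
tool()"
```

```text
mould: flat x 0.6  y 69.2  depth 18.2
t 5.95 p [601.  165.9 288.4] yaw 79.51 z [ 7.0e-04 -1.9e-03 -1.0e+00] F [ 0.3  0.1 -1.5] M [0.04 0.05 0.04] w 26.5 gf 99.4 q [ 0.08  0.54  1.2  -0.    1.4   0.27]
```

Request:
{"fn": "step_arm", "kwargs": {"plan": [{"offset":[0,0,0.3],"rot":[0,0,0],"gripper":2},{"offset":[0,0,0.6],"rot":[0,0,0],"gripper":2},{"offset":[0,0,0.9],"rot":[0,0,0],"gripper":2},{"offset":[0,0,1.2],"rot":[0,0,0],"gripper":2},{"offset":[0,0,1.5],"rot":[0,0,0],"gripper":2},{"offset":[0,0,1.5],"rot":[0,0,0],"gripper":2}]}}

```text
time_s: 6.55
eef_pos: [600.4, 166.2, 273.6]
ee_rot: [0.0, 0.769, 0.64, -0.001]
force: [-5.4, 1.2, -0.1]
grip_width: 0.307
grip_force: 100.1
```

```bash
python3 -c "
from h import *
tool();gaps()"
```

```text
mould: flat x -0.1  y 69.5  depth 33.0
t 6.55 p [600.4 166.2 273.6] yaw 79.52 z [-0.0013 -0.0013 -1.    ] F [-5.4  1.2 -0.1] M [ 0.33  1.43 -0.07] w 26.2 gf 100.1 q [ 0.08  0.55  1.22 -0.    1.37  0.27]
wrist L 1.4 R -23.6 16 -30 105 rms 3.27
scene L -0.5 R -2.9 23 -105 100 rms 0.71
side L -0.3 R -2.0 35 -105 105 rms 0.61
```

Request:
{"fn": "step_arm", "kwargs": {"plan": [{"offset":[0,0,-1],"rot":[0,0,0],"gripper":2},{"offset":[0,0.1,-3],"rot":[0,0,0],"gripper":2},{"offset":[0,0.2,-5.2],"rot":[0,0,0],"gripper":2},{"offset":[0,0.2,-5.2],"rot":[0,0,0],"gripper":2},{"offset":[-4,0.2,-5.2],"rot":[0,0,0],"gripper":2},{"offset":[-8.5,0.2,-5.2],"rot":[0,0,0],"gripper":2},{"offset":[-12.5,0.2,-5.2],"rot":[0,0,0],"gripper":2},{"offset":[-13.75,0.2,-5.2],"rot":[0,0,0],"gripper":2},{"offset":[-13.75,0.2,-5.2],"rot":[0,0,0],"gripper":2},{"offset":[-13.75,0.2,-5.2],"rot":[0,0,0],"gripper":2}]}}

```text
time_s: 7.7
eef_pos: [578.2, 31.2, 325.8]
ee_rot: [0.001, 0.769, 0.64, 0.0]
force: [-0.1, 0.2, -1.8]
grip_width: 0.31
grip_force: 99.5
```

```bash
python3 -c "
from h import *
tool();gaps()"
```

```text
mould: flat x 3.0  y -67.4  depth -19.2
t 7.7 p [578.2  31.2 325.8] yaw 79.53 z [ 0.0015 -0.0014 -1.    ] F [-0.1  0.2 -1.8] M [ 0.   -0.02  0.03] w 26.5 gf 99.5 q [-0.15  0.42  1.29 -0.    1.43  0.03]
wrist L 2.3 R -0.4 35 -105 65 rms 0.17
scene L -0.7 R -3.5 34 -105 105 rms 0.99
side L 0.4 R -2.6 34 -105 100 rms 0.64
```

Request:
{"fn": "step_arm", "kwargs": {"plan": [{"offset":[-0.05,-0.15,1.5],"rot":[0,0,0],"gripper":2},{"offset":[-0.05,-0.2,3],"rot":[0,0,0],"gripper":2},{"offset":[-0.05,-0.24,3.8],"rot":[0,0,0],"gripper":2},{"offset":[-0.05,-0.24,4.2],"rot":[0,0,0],"gripper":2},{"offset":[-0.05,-0.24,4.5],"rot":[0,0,0],"gripper":2},{"offset":[-0.05,-0.24,4.8],"rot":[0,0,0],"gripper":2},{"offset":[-0.05,-0.24,5.1],"rot":[0,0,0],"gripper":2},{"offset":[-0.05,-0.24,5.4],"rot":[0,0,0],"gripper":2},{"offset":[-0.05,-0.24,5.7],"rot":[0,0,0],"gripper":2},{"offset":[-0.05,-0.24,6.0],"rot":[0,0,0],"gripper":2},{"offset":[-0.05,-0.24,6.2],"rot":[0,0,0],"gripper":2},{"offset":[-0.05,-0.24,6.2],"rot":[0,0,0],"gripper":2}]}}

```text
time_s: 9.05
eef_pos: [575.1, 30.6, 264.4]
ee_rot: [0.0, 0.769, 0.64, -0.001]
force: [-6.0, 1.2, 1.0]
grip_width: 0.311
grip_force: 100.0
```

```bash
python3 -c "
from h import *
tool();gaps()"
```

```text
mould: flat x 0.1  y -68.5  depth 42.2
t 9.05 p [575.1  30.6 264.4] yaw 79.54 z [-5.0e-04 -1.5e-03 -1.0e+00] F [-6.   1.2  1. ] M [0.25 1.34 0.1 ] w 26.6 gf 100.0 q [-0.15  0.46  1.4  -0.    1.29  0.03]
wrist L 2.4 R 5.6 32 -105 50 rms 0.13
scene L -0.6 R 3.0 26 -105 85 rms 0.73
side L 0.0 R 3.7 30 -105 105 rms 0.52
```

Request:
{"fn": "step_arm", "kwargs": {"plan": [{"offset":[0,0,-1],"rot":[0,0,0],"gripper":2},{"offset":[0,0.15,-4],"rot":[0,0,0],"gripper":2},{"offset":[0,0.2,-6.2],"rot":[0,0,0],"gripper":2},{"offset":[0,0.2,-6.2],"rot":[0,0,0],"gripper":2},{"offset":[4,0.2,-6.2],"rot":[0,0,0],"gripper":2},{"offset":[8.5,0.2,-6.2],"rot":[0,0,0],"gripper":2},{"offset":[12.5,0.2,-6.2],"rot":[0,0,0],"gripper":2},{"offset":[13.65,0.2,-6.2],"rot":[0,0,0],"gripper":2},{"offset":[13.65,0.2,-6.2],"rot":[0,0,0],"gripper":2},{"offset":[13.65,0.2,-6.2],"rot":[0,0,0],"gripper":2}]}}

```text
time_s: 10.2
eef_pos: [602.4, 163.3, 325.5]
ee_rot: [0.001, 0.769, 0.639, -0.0]
force: [0.1, -0.4, -1.3]
grip_width: 0.313
grip_force: 99.5
```

```bash
python3 -c "
from h import *
tool()"
```

```text
mould: flat x 2.5  y 66.9  depth -18.9
t 10.2 p [602.4 163.3 325.5] yaw 79.49 z [ 0.0012 -0.0024 -1.    ] F [ 0.1 -0.4 -1.3] M [-0.01 -0.01  0.03] w 26.7 gf 99.5 q [ 0.08  0.53  1.13 -0.    1.48  0.26]
```

Request:
{"fn": "step_arm", "kwargs": {"plan": [{"offset":[0.1,-0.1,2],"rot":[0,0,0],"gripper":2},{"offset":[0.1,-0.15,4],"rot":[0,0,0],"gripper":2},{"offset":[0.1,-0.2,4.7],"rot":[0,0,0],"gripper":2},{"offset":[0.1,-0.2,5.0],"rot":[0,0,0],"gripper":2},{"offset":[0.1,-0.2,5.3],"rot":[0,0,0],"gripper":2},{"offset":[0.1,-0.2,5.6],"rot":[0,0,0],"gripper":2},{"offset":[0.1,-0.2,5.9],"rot":[0,0,0],"gripper":2},{"offset":[0.1,-0.2,6.2],"rot":[0,0,0],"gripper":2},{"offset":[0.1,-0.2,6.5],"rot":[0,0,0],"gripper":2},{"offset":[0.1,-0.2,6.8],"rot":[0,0,0],"gripper":2},{"offset":[0.1,-0.2,7.0],"rot":[0,0,0],"gripper":2},{"offset":[0.1,-0.2,7.0],"rot":[0,0,0],"gripper":2}]}}

```text
time_s: 11.4
eef_pos: [600.3, 165.5, 256.9]
ee_rot: [0.001, 0.769, 0.639, -0.0]
force: [-5.8, 3.2, 1.7]
grip_width: 0.31
grip_force: 100.1
```

```bash
python3 -c "
from h import *
tool();gaps()"
```

```text
mould: flat x -0.0  y 68.7  depth 49.7
t 11.4 p [600.3 165.5 256.9] yaw 79.5 z [ 8.0e-04 -1.1e-03 -1.0e+00] F [-5.8  3.2  1.7] M [ 0.36  1.3  -0.05] w 26.5 gf 100.1 q [ 0.08  0.56  1.25 -0.    1.33  0.27]
wrist L 7.9 R 5.5 16 30 105 rms 0.08
scene L 4.9 R 2.5 28 -95 105 rms 0.78
side L 5.9 R 3.1 28 -105 105 rms 0.7
```

Request:
{"fn": "step_arm", "kwargs": {"plan": [{"offset":[0,0,-1],"rot":[0,0,0],"gripper":2},{"offset":[0,0.15,-4],"rot":[0,0,0],"gripper":2},{"offset":[0,0.2,-7],"rot":[0,0,0],"gripper":2},{"offset":[0,0.2,-7],"rot":[0,0,0],"gripper":2},{"offset":[-4,0.2,-7],"rot":[0,0,0],"gripper":2},{"offset":[-8.5,0.2,-7],"rot":[0,0,0],"gripper":2},{"offset":[-12.5,0.2,-7],"rot":[0,0,0],"gripper":2},{"offset":[-13.7,0.2,-7],"rot":[0,0,0],"gripper":2},{"offset":[-13.7,0.2,-7],"rot":[0,0,0],"gripper":2},{"offset":[-13.7,0.2,-7],"rot":[0,0,0],"gripper":2}]}}

```text
time_s: 12.55
eef_pos: [577.9, 31.2, 326.3]
ee_rot: [0.001, 0.769, 0.64, 0.0]
force: [0.3, -0.6, -0.9]
grip_width: 0.309
grip_force: 99.5
```

Run:
```python
from h import *
tool(); gaps(("wrist",))
import h
d=np.load("w3.npz"); c={k:d[k] for k in d.files}; h.cam=lambda n:c; print("baseline"); gaps(("wrist",))
```

```text
mould: flat x 2.7  y -67.5  depth -19.7
t 12.55 p [577.9  31.2 326.3] yaw 79.52 z [ 0.0024 -0.0015 -1.    ] F [ 0.3 -0.6 -0.9] M [ 0.05 -0.04  0.03] w 26.4 gf 99.5 q [-0.15  0.42  1.29 -0.    1.43  0.03]
wrist L 7.7 R 5.5 35 -105 65 rms 0.16
baseline
wrist L -0.4 R -0.4 43 -105 105 rms 0.14
```

Request:
{"fn": "step_arm", "kwargs": {"plan": [{"offset":[-0.05,-0.15,2.5],"rot":[0,0,0],"gripper":2},{"offset":[-0.05,-0.2,4.8],"rot":[0,0,0],"gripper":2},{"offset":[-0.05,-0.22,5.6],"rot":[0,0,0],"gripper":2},{"offset":[-0.05,-0.22,6.0],"rot":[0,0,0],"gripper":2},{"offset":[-0.05,-0.22,6.3],"rot":[0,0,0],"gripper":2},{"offset":[-0.05,-0.22,6.6],"rot":[0,0,0],"gripper":2},{"offset":[-0.05,-0.22,6.9],"rot":[0,0,0],"gripper":2},{"offset":[-0.05,-0.22,7.2],"rot":[0,0,0],"gripper":2},{"offset":[-0.05,-0.22,7.5],"rot":[0,0,0],"gripper":2},{"offset":[-0.05,-0.22,7.65],"rot":[0,0,0],"gripper":2},{"offset":[-0.05,-0.22,7.65],"rot":[0,0,0],"gripper":2},{"offset":[-0.05,-0.22,7.65],"rot":[0,0,0],"gripper":2}]}}

```text
time_s: 13.8
eef_pos: [575.2, 30.7, 250.6]
ee_rot: [0.001, 0.769, 0.64, -0.0]
force: [-6.2, 1.3, 1.8]
grip_width: 0.315
grip_force: 100.1
```

```bash
python3 -c "
from h import *
tool();gaps()"
```

```text
mould: flat x 0.1  y -68.4  depth 56.0
t 13.8 p [575.2  30.7 250.6] yaw 79.55 z [ 8.0e-04 -1.7e-03 -1.0e+00] F [-6.2  1.3  1.8] M [0.25 1.21 0.02] w 26.9 gf 100.1 q [-0.15  0.47  1.42 -0.    1.26  0.03]
wrist L 8.0 R 10.1 31 -105 45 rms 0.11
scene L 4.1 R 6.7 33 -105 105 rms 0.94
side L 5.4 R 7.9 30 -90 100 rms 0.5
```

Request:
{"fn": "step_arm", "kwargs": {"plan": [{"offset":[0,0,-1.5],"rot":[0,0,0],"gripper":2},{"offset":[0,0.15,-5],"rot":[0,0,0],"gripper":2},{"offset":[0,0.2,-7.6],"rot":[0,0,0],"gripper":2},{"offset":[0,0.2,-7.6],"rot":[0,0,0],"gripper":2},{"offset":[4,0.2,-7.6],"rot":[0,0,0],"gripper":2},{"offset":[8.5,0.2,-7.6],"rot":[0,0,0],"gripper":2},{"offset":[12.5,0.2,-7.6],"rot":[0,0,0],"gripper":2},{"offset":[13.75,0.2,-7.6],"rot":[0,0,0],"gripper":2},{"offset":[13.75,0.2,-7.6],"rot":[0,0,0],"gripper":2},{"offset":[13.75,0.2,-7.6],"rot":[0,0,0],"gripper":2}]}}

```text
time_s: 14.95
eef_pos: [602.4, 164.4, 325.1]
ee_rot: [0.001, 0.769, 0.639, -0.0]
force: [0.2, -1.0, -1.5]
grip_width: 0.316
grip_force: 99.5
```

```bash
python3 -c "
from h import *
tool();gaps(('wrist',))"
```

```text
mould: flat x 2.3  y 68.0  depth -18.5
t 14.95 p [602.4 164.4 325.1] yaw 79.49 z [ 0.0013 -0.0023 -1.    ] F [ 0.2 -1.  -1.5] M [-0.04 -0.01 -0.02] w 27.0 gf 99.5 q [ 0.08  0.53  1.13 -0.    1.48  0.26]
wrist L 7.8 R -6.6 20 -70 105 rms 2.86
```

Request:
{"fn": "step_arm", "kwargs": {"plan": [{"offset":[0,-0.1,2.5],"rot":[0,0,0],"gripper":2},{"offset":[0,-0.2,5],"rot":[0,0,0],"gripper":2},{"offset":[0,-0.2,6.2],"rot":[0,0,0],"gripper":2},{"offset":[0,-0.2,6.5],"rot":[0,0,0],"gripper":2},{"offset":[0,-0.2,6.8],"rot":[0,0,0],"gripper":2},{"offset":[0,-0.2,7.1],"rot":[0,0,0],"gripper":2},{"offset":[0,-0.2,7.4],"rot":[0,0,0],"gripper":2},{"offset":[0,-0.2,7.6],"rot":[0,0,0],"gripper":2},{"offset":[0,-0.2,7.62],"rot":[0,0,0],"gripper":2},{"offset":[0,-0.2,7.62],"rot":[0,0,0],"gripper":2}]}}

```text
time_s: 16.0
eef_pos: [600.2, 165.7, 250.5]
ee_rot: [0.001, 0.769, 0.64, 0.0]
force: [-6.1, 1.7, 2.4]
grip_width: 0.31
grip_force: 100.0
```

```bash
python3 -c "
from h import *
tool();gaps()"
```

```text
mould: flat x -0.1  y 68.9  depth 56.1
t 16.0 p [600.2 165.7 250.5] yaw 79.52 z [ 0.0015 -0.0012 -1.    ] F [-6.1  1.7  2.4] M [ 0.14  1.19 -0.02] w 26.5 gf 100.0 q [ 0.08  0.57  1.26 -0.    1.32  0.27]
wrist L 8.5 R -29.0 19 -10 105 rms 7.31
scene L 7.3 R 6.6 30 -95 105 rms 0.56
side L 7.3 R 8.0 36 -105 105 rms 0.88
```

Request:
{"fn": "step_arm", "kwargs": {"plan": [{"offset":[0,0,-1.5],"rot":[0,0,0],"gripper":2},{"offset":[0,0.2,-5],"rot":[0,0,0],"gripper":2},{"offset":[0,0.2,-9],"rot":[0,0,0],"gripper":2},{"offset":[-1,-0.5,-10],"rot":[0,0,0],"gripper":2},{"offset":[-4.5,-3.5,-10],"rot":[0,0,0],"gripper":2},{"offset":[-7.5,-6,-10],"rot":[0,0,0],"gripper":2},{"offset":[-8.9,-7.4,-10],"rot":[0,0,0],"gripper":2},{"offset":[-8.9,-7.4,-10],"rot":[0,0,0],"gripper":2},{"offset":[-8.9,-7.4,-10],"rot":[0,0,0],"gripper":2}]}}

```text
time_s: 17.05
eef_pos: [511.5, 91.4, 349.8]
ee_rot: [0.002, 0.769, 0.639, 0.001]
force: [1.3, 0.4, -1.5]
grip_width: 0.311
grip_force: 99.5
```

```bash
python3 -c "
from h import *
tool();gaps();gaps(('wrist',))"
```

```text
mould: flat x -73.6  y -20.5  depth -43.2
t 17.05 p [511.5  91.4 349.8] yaw 79.47 z [ 0.0033 -0.0018 -1.    ] F [ 1.3  0.4 -1.5] M [-0.01 -0.08 -0.01] w 26.6 gf 99.5 q [-0.05  0.27  1.43 -0.    1.43  0.14]
wrist L 9.7 R 9.9 43 -105 105 rms 0.19
scene L 6.8 R 7.4 26 -105 100 rms 0.38
side L 7.7 R 7.9 26 -80 105 rms 0.52
wrist L 9.7 R 10.0 43 -105 105 rms 0.21
```

Seam open 10.1 / 10.3 mm. Return to the stand.

```bash
python3 -c "
from h import *
go([518.7,-262,350],92.1)"
```

```text
off cm [-34.68   7.09  -0.04] rot [  0.09   0.09 -12.56]
```

Request:
{"fn": "step_arm", "kwargs": {"plan": [{"offset":[-3,0,0],"rot":[0,0,0],"gripper":2},{"offset":[-8,0,0],"rot":[0,0,-3],"gripper":2},{"offset":[-12.5,1,0],"rot":[0,0,-6],"gripper":2},{"offset":[-17,2.5,0],"rot":[0,0,-10],"gripper":2},{"offset":[-21.5,4,0],"rot":[0,0,-12.6],"gripper":2},{"offset":[-26,5.5,0],"rot":[0,0,-12.6],"gripper":2},{"offset":[-30,6.5,0],"rot":[0,0,-12.6],"gripper":2},{"offset":[-33.5,7.1,0],"rot":[0,0,-12.6],"gripper":2},{"offset":[-34.7,7.1,0],"rot":[0,0,-12.6],"gripper":2},{"offset":[-34.7,7.1,0],"rot":[0,0,-12.6],"gripper":2},{"offset":[-34.7,7.1,0],"rot":[0,0,-12.6],"gripper":2},{"offset":[-34.7,7.1,0],"rot":[0,0,-12.6],"gripper":2}]}}

```text
time_s: 18.45
eef_pos: [518.4, -261.2, 350.1]
ee_rot: [0.001, 0.693, 0.721, 0.0]
force: [0.1, -0.4, -1.8]
grip_width: 0.313
grip_force: 99.5
```

Run:
```python
from h import *
st(); go([518.7,-262,199],92.1)
P=[]
for n in ("scene","side"):
    p=cloud(cam(n)).reshape(-1,3)
    k=(abs(p[:,2]-215)<20)&(abs(p[:,0]-519)<30)&(abs(p[:,1]+261)<30); print(n,p[k].mean(0).round(1),np.percentile(p[k][:,1],[3,97]).round(1))
    k=(abs(p[:,2]-112)<4)&(abs(p[:,0]-518)<60)&(abs(p[:,1]+262)<95); print(cv2.minAreaRect(p[k][:,:2].astype(np.float32)))
```

```text
t 18.45 p [ 518.4 -261.2  350.1] yaw 92.21 z [ 0.0019 -0.0017 -1.    ] F [ 0.1 -0.4 -1.8] M [ 0.1  -0.02  0.04] w 26.8 gf 99.5 q [-0.67  0.41  1.24 -0.    1.49 -0.71]
off cm [-0.06 -0.   15.11] rot [0.1  0.1  0.11]
scene [ 513.8 -261.2  215.7] [-279.8 -246.2]
((515.0995483398438, -264.00384521484375), (86.0940170288086, 151.4291534423828), 1.5669233798980713)
side [ 516.1 -265.   215.9] [-279.8 -247.5]
((516.0419311523438, -262.46673583984375), (85.24536895751953, 151.1666259765625), 1.815117597579956)
```

Request:
{"fn": "step_arm", "kwargs": {"plan": [{"offset":[-0.05,0,3],"rot":[0.1,0.1,0],"gripper":2},{"offset":[-0.05,0,6],"rot":[0.1,0.1,0],"gripper":2},{"offset":[-0.05,0,8],"rot":[0.1,0.1,0],"gripper":2},{"offset":[-0.05,0,10],"rot":[0.1,0.1,0],"gripper":2},{"offset":[-0.05,0,12],"rot":[0.1,0.1,0],"gripper":2},{"offset":[-0.05,0,13.5],"rot":[0.1,0.1,0],"gripper":2},{"offset":[-0.05,0,14.6],"rot":[0.1,0.1,0],"gripper":2},{"offset":[-0.05,0,15.0],"rot":[0.1,0.1,0],"gripper":2},{"offset":[-0.05,0,15.0],"rot":[0.1,0.1,0],"gripper":2}]}}

```text
time_s: 19.45
eef_pos: [518.4, -263.1, 199.9]
ee_rot: [-0.0, 0.694, 0.72, -0.0]
force: [-0.0, -0.6, -0.6]
grip_width: 0.31
grip_force: 99.5
```

```bash
python3 -c "
from h import *
st()"
```

```text
t 19.45 p [ 518.4 -263.1  199.9] yaw 92.13 z [-2.e-04 -1.e-04 -1.e+00] F [-0.  -0.6 -0.6] M [-0.01 -0.04  0.04] w 26.5 gf 99.5 q [-0.67  0.53  1.46 -0.    1.15 -0.71]
```

Request:
{"fn": "step_arm", "kwargs": {"plan": [{"offset":[0,0,0.1],"rot":[0,0,0],"gripper":2},{"offset":[0,0,0.13],"rot":[0,0,0],"gripper":2},{"offset":[0,0,0.13],"rot":[0,0,0],"gripper":4},{"offset":[0,0,0.13],"rot":[0,0,0],"gripper":8},{"offset":[0,0,0.13],"rot":[0,0,0],"gripper":8},{"offset":[0,0,0.13],"rot":[0,0,0],"gripper":8},{"offset":[0,0,0.13],"rot":[0,0,0],"gripper":8},{"offset":[0,0,0],"rot":[0,0,0],"gripper":8},{"offset":[0,0,-3],"rot":[0,0,0],"gripper":8},{"offset":[0,0,-7],"rot":[0,0,0],"gripper":8},{"offset":[0,0,-10],"rot":[0,0,0],"gripper":8},{"offset":[0,0,-10],"rot":[0,0,0],"gripper":8}]}}

```text
time_s: 20.65
eef_pos: [519.1, -263.9, 304.4]
ee_rot: [0.004, 0.694, 0.72, 0.0]
force: [0.1, 0.5, -0.3]
grip_width: 0.936
grip_force: 0.0
```

Run:
```python
from h import *
st(); c=cam("wrist"); p=cloud(c).reshape(-1,3)
k=(p[:,2]>150)&(p[:,2]<190)&(abs(p[:,0]-518)<45)&(abs(p[:,1]+262)<60); print(k.sum(),np.median(p[k],0),cv2.minAreaRect(p[k][:,:2].astype(np.float32)))
s=cam("scene"); gaps(("scene","side"))
cv2.imwrite("pics/end.png",np.hstack([c["color"][100:400,120:520],s["color"][130:330,150:550][:, :]] if 0 else [cv2.resize(c["color"],(400,250)),cv2.resize(s["color"],(400,250))])[...,::-1])
```

```text
t 20.65 p [ 519.1 -263.9  304.4] yaw 92.11 z [ 0.0062 -0.0052 -1.    ] F [ 0.1  0.5 -0.3] M [-0.03 -0.01  0.03] w 79.9 gf 0.0 q [-0.67  0.44  1.32 -0.    1.38 -0.71]
3630 [ 519.27945398 -261.43935722  163.78532885] ((519.2906494140625, -264.0618591308594), (27.634870529174805, 55.92184829711914), 2.0839762687683105)
scene L 7.1 R 6.9 27 -105 105 rms 0.55
side L 7.7 R 7.8 33 -100 105 rms 0.78
```

View pics/end.png

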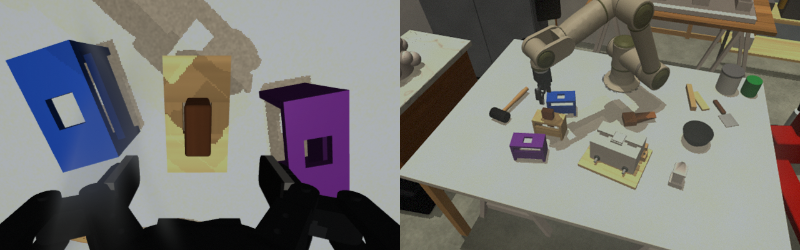

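The picture shows the wedge seated upright in its stand, at (197,127) in the left-hand view. Its head top is at 164 mm, the height of a properly hung wedge. The mould stands evenly open at (615,155) in the right-hand view, and the other things are where they were.

```bash
python3 -c "
from rig import *
print(finish_job())"
```

```text
the job is handed in; nothing more can be done
None
```

The seam stands open about 10 mm at both ends (measured 10.1 mm left, 10.3 mm right), the ends never differed by more than about 3.5 mm, the wedge hangs back in the plywood stand's slot, and the job was handed in at about 21 s.

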